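# Lock the bayonet shorting plug into the test port

## Robot

A 6-joint arm with a two-finger parallel gripper is mounted at the origin on a cart in front of the work surface, level with it; the furniture and walls round the work are solid. World frame = base frame: x ahead of the robot, y to its left, z up, the work surface at z = 0. Lengths are in m, angles in rad, forces in N, time in s.
With the tool pointing down it reaches from about 0.4 to 0.925 m from the base axis. Payload 3.4 kg.
Tool frame: the origin (TCP) lies at the very end of the fingers, on their centre line; the grasp point (between the pads) lies 19 mm behind it; z points along the fingers, y is the line along which they close (so a half turn about z gives the same grasp; the last joint's range is limited). The gripper opens to 85 mm and grips with 20 to 120 N. Pads are 22 mm wide; open, the fingers measure 114 mm over their backs; the gripper's body (76 mm by 85 mm) begins 54 mm behind the grasp point. The pads swing forward as they close: fully open they stand 13 mm farther back than shut.
Start: joints at [1.143, 0.307, 1.506, -0, 1.328, -0.073], TCP at [0.2, 0.539, 0.231] pointing down, gripper open.
Joint ranges: [-3.12, 3.12], [-1.05, 2.28], [0.14, 2.33], [-1.42, 4.57], [0.1, 2.73], [-2.68, 2.68]. Speed limits (rad/s): [2.57, 2.57, 3.14, 3.14, 3.14, 3.14].

## Interface

Orientations are given as a rotation vector (axis times angle).
In Python, from workcell import ctrl, vision gives the robot as it stands. Calls block until the motion is done:
- ctrl.goto(position, orientation): joint-space move of the TCP to a pose.
- ctrl.move_linear(position, rotation=None, velocity=0.15, force_limit=None): straight line of the TCP; rotation=None keeps the orientation; velocity is the mean speed in m/s. With force_limit (N) it stops when the force on the tool has changed by that much, and returns True; else False.
- ctrl.goto_joints(angles): joint-space move.
- ctrl.command_gripper(opening): opening from 0.0 (shut) to 1.0 (fully open); the grip force is fixed at half the most; returns when the fingers have stopped.
- ctrl.pause(seconds).
- ctrl.inverse_kinematics(position, orientation): joint angles nearest the present ones, or None.
- vision.camera(name): name is "side" or "top" or "wrist"; returns a dict with "image" (400x640x3 uint8, red, green, blue), "fx", "fy", "cx", "cy" (pixels), "distortion" ([k1, k2, p1, p2, k3] as OpenCV has them; the pictures are not rectified), "position" and "rotation" of the camera in the world. Camera axes: x right, y down, z forward; pixel columns grow to the right and rows downward; lengths in m; the calibration is good to about 2 mm. A picture is of the moment at which its call begins. There is no depth.
A pose or a line that the arm cannot do raises ctrl.Unreachable and nothing moves.
- ctrl.job_done(): hands the job in; it is judged then, once.
Readings, each from a call of its own:
- ctrl.read_time_s(): time.
- ctrl.read_q(): joint angles.
- ctrl.read_qvel(): joint speeds.
- ctrl.read_tau(): joint torques, N m.
- ctrl.read_tool_pos(): TCP position.
- ctrl.read_tcp_rot(): TCP orientation.
- ctrl.read_ft_force(): force on the tool from outside, world axes, zero at the start.
- ctrl.read_ft_torque(): the same for the moment, N m.
- ctrl.read_grip_width(): opening from 0.0 (shut) to 1.0 (fully open).
- ctrl.read_grip_force(): force on a finger pad.
Only numpy, scipy, OpenCV 4.12 (cv2) and the standard library are available. Lean on these libraries where they do the work, as an engineer would, in place of code of your own. Each camera call takes 0.05 s, during which the arm holds its last target. There are 200 camera calls.

## Task

Pick up the shorting plug by its blue wing grip and lock it into the bayonet test port: feel for the slots, push the lugs down through them, twist clockwise to the stop and let go, so that the spring lifts the plug into its locking notches and it stays there upright. Do not force it (keep the contact forces between plug and port below 40 N in all; twisting gently against the stop, 0.2 N m is plenty), do not tip the plug over, and leave the other things on the bench where they are.

Things in the scene. Friction and masses are not known exactly. Their poses are not given: they have to be found in the camera images.
- plug_center (a point): Centre, half-way up, of the loose shorting plug (0.15 kg, 72 mm tall), standing upright on its round metal nose: 28 mm diameter, 34 mm long, lowest 3 mm chamfered to 23 mm. Above it a flange disc, 44 mm diameter, 34 to 40 mm above the underside, then a blue wing grip. z up; this point is 36 mm above the underside. The plug is the same after half a turn.
- plug_grip (a point): Where to pinch the plug's blue wing, on its axis 62 mm above the underside. The wing is 40 mm long along x, 12 mm thick along y (pinch it across y) and reaches from the flange, 40 mm above the underside, up to 72 mm.
- plug_lugs (a point): Point on the plug's axis at the mid-height of its two brass lugs, which stick out along +x and -x, in line with the wing, to 20 mm from the axis. Each is 6 mm wide and lies 4 to 10 mm above the underside. A white dot on the flange is above each lug.
- short_plug: the plug itself, aluminium with blue wing; origin at the centre of its underside, axes as above. Twisting it against the stop loads both lugs at 17 mm from the axis: each 0.1 N m gives 6 N of contact force in all
- test_port: the bayonet test port, fixed: grey base plate 104 x 104 x 10 mm, round housing up to 74 mm diameter and 52 mm high; origin under its centre on the worktop
- port_mouth (a point): Centre of the port's mouth, level with the rim, 52 mm above the worktop; z up, x along the line of the two opposite white index marks on the rim. The dark mouth flares: 52 mm wide at the rim, 44 mm at the brass ring 10 mm below.
- port_lip (a point): Centre of the upper face of the brass ring in the port, 10 mm below the rim. Ring 8 mm thick, bore 30 mm, two opposite entry slots 8.4 mm wide. It sits stiffly in the housing at an unknown angle: the slots lie anywhere up to 0.30 rad either side of the index marks (this frame's x is the marks', not the slots'). Lugs resting on the ring put the plug's centre 32 mm above this point.
- port_seat (a point): Where the locked plug's centre stands, 11 mm above the mouth. With the lugs through the slots, 3 to 6 mm below this (6 is the bottom) the plug can turn, clockwise from above only, 0.78 rad (0.1 more or less by the play in the slots) to a solid stop. Let go there, a spring lifts it into 3 mm deep notches: locked, centre here. Let go before, it stays lower or springs up.
- port_plunger (a joint): Travel (m) of the steel spring plunger on the port's axis: 0 up, 0.015 fully down. The nose meets it when the plug's centre is about 9 mm above port_seat; it pushes up with 2 N there, 5 N when locked, 7.6 N at the bottom.
- loupe: bystander: black loupe, 38 mm diameter, 43 mm tall, standing; origin under its centre
- attenuator: bystander: ribbed coaxial attenuator, 25 x 74 x 25 mm, lying; origin under its centre
- adapter_1: bystander: metal coaxial adapter, 22 x 47 x 19 mm, lying; origin under its centre
- battery_aa: bystander: red and white AA battery, 15 x 50 x 15 mm, lying; origin under its centre
- spanner: bystander: open-ended spanner, 28 x 150 x 5 mm, lying; origin under its centre
- pin_gauge_2: bystander: steel pin gauge, 14 x 70 x 14 mm, lying; origin under its centre
Things that resemble listed ones, but are neither listed nor needed, are in the scene too. What is shaped like the short_plug but turquoise is not meant.

How it is judged:
On the way:
1. the plug is pushed in with its lugs below the slotted ring (z of plug_center in the frame of port_mouth below 0.0082 m and horizontal distance between plug_center and port_mouth below 0.004 m), for 0.1 s.
At the end, for the whole second after the job is handed in: The plug is let go and at rest in the port, upright within 0.1 rad and within 3 mm of the port's axis, locked by the spring in the notches: its centre is 9.5 to 12.5 mm above the port's mouth (z of plug_center in the frame of port_mouth between 0.0095 and 0.0125 m and horizontal distance between plug_center and port_mouth below 0.003 m and angle between plug_center's own z axis and vertical below 0.1 rad and linear speed of short_plug below 0.01 m/s); the robot touches nothing.
It fails at once if plug and port pressed together with more than 40 N, all contacts added up (contact force between short_plug and test_port above 40 N).
It fails at once if the plug tipped over (angle between plug_center's own z axis and vertical above 0.7 rad).
It fails at once if a bystander moved by more than 30 mm (distance of any of loupe, attenuator, adapter_1, battery_aa, spanner, pin_gauge_2 from where it was at the start of the episode above 0.03 m).
It also fails if it takes over 64 s, if anything falls off the work surface, if the arm or the gripper's body presses on something with over 40 N, if the wrist force passes 120 N, or if a joint passes its speed limit or range.

## Working session

There is one attempt and no reset: what is moved stays moved. The work goes in short steps, each a Python script; the robot and the scene stay as the last script left them, time stands still between calls to the robot, and variables do not carry over. Pictures are saved under pics/ and viewed, at most 10 in all, crops included, and the job is handed in when it is done.

```bash
mkdir -p pics; ls
python3 - <<'E'
from workcell import ctrl, vision
import cv2,numpy as np
for n in ("top","side"):
    c=vision.camera(n); cv2.imwrite(f"pics/{n}0.png",c["image"][:,:,::-1])
    print(n,c["fx"],c["fy"],c["cx"],c["cy"],c["distortion"],c["position"],np.array(c["rotation"]).round(4).tolist())
print(ctrl.read_time_s(),ctrl.read_tool_pos(),ctrl.read_tcp_rot())
E
```

```text
pics
top 487.65050725694056 487.65050725694056 329.7543704175757 204.25937184788444 [-0.1281948  0.         0.         0.         0.       ] [0.39339885 0.08229549 1.0781335 ] [-2.1998, 2.1608, -0.1169]
side 462.63471066264435 462.63471066264435 325.2369118603307 200.32120701244637 [-0.01372235  0.          0.          0.          0.        ] [0.07212554 0.92890606 0.598566  ] [-0.536, 2.4731, -1.4249]
0.1 [0.19952866 0.53860362 0.23047023] [-5.54315355e-01 -3.09183212e+00  2.83708823e-03]
```

View pics/top0.png

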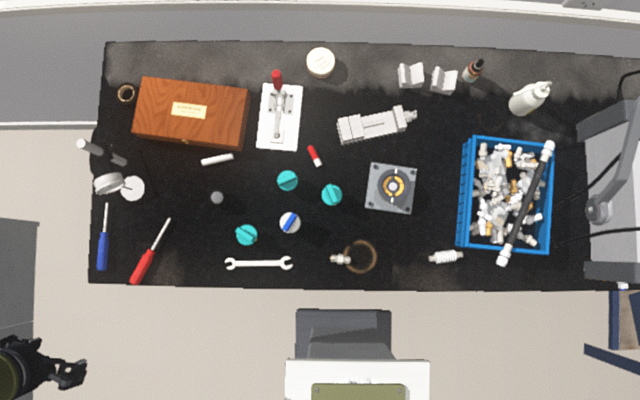

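View pics/side0.png

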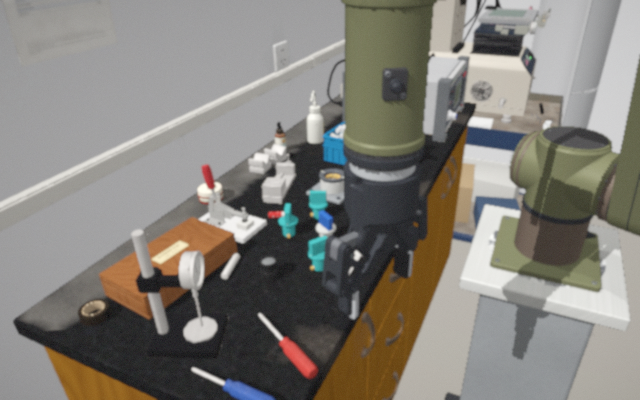

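The top view shows the blue plug at about (290,223) and the port at (392,187), with turquoise decoys near the plug. I'll compute coarse positions from this, then look closer with the wrist camera.

```bash
cat > h.py <<'E'
from workcell import ctrl, vision
import cv2, numpy as np
from scipy.spatial.transform import Rotation as R
def cam(n): return vision.camera(n)
def Rm(c):
    r=np.array(c["rotation"]); return r if r.shape==(3,3) else R.from_rotvec(r).as_matrix()
def onplane(c,px,z):
    K=np.array([[c["fx"],0,c["cx"]],[0,c["fy"],c["cy"]],[0,0,1]])
    u=cv2.undistortPoints(np.array(px,float).reshape(-1,1,2),K,np.array(c["distortion"])).reshape(-1,2)
    d=np.c_[u,np.ones(len(u))]@Rm(c).T; p=np.array(c["position"])
    return p+d*((z-p[2])/d[:,2])[:,None]
def down(yaw):  # tool z down; tool y (closing) along world direction yaw
    y=np.array([np.cos(yaw),np.sin(yaw),0]); z=np.array([0,0,-1.]); return R.from_matrix(np.c_[np.cross(y,z),y,z]).as_rotvec()
def hsv(c): return cv2.cvtColor(c["image"],cv2.COLOR_RGB2HSV)
def blobs(m,amin=5):
    n,l,s,ce=cv2.connectedComponentsWithStats(m.astype(np.uint8)); return [(ce[i],s[i,4],l==i) for i in range(1,n) if s[i,4]>=amin]
E
python3 - <<'E'
from h import *
c=cam("top"); h=hsv(c); 
m=cv2.inRange(h,(105,140,60),(125,255,255)); m[:,:270]=0;m[:,310:]=0;m[:200]=0;m[245:]=0
for b in blobs(m): 
    ys,xs=np.nonzero(b[2]); P=onplane(c,np.c_[xs,ys],0.072)[:,:2]
    w,v=np.linalg.eigh(np.cov(P.T)); print(b[1],b[0],P.mean(0),np.arctan2(v[1,1],v[0,1]),w**.5)
P=onplane(c,[[392.5,186.5]],0.05); print(P)
# tool approx yaw for current, wrist cam offset
w=cam("wrist"); Rt=R.from_rotvec(ctrl.read_tcp_rot()).as_matrix()
print(w["fx"],Rt.T@(np.array(w["position"])-ctrl.read_tool_pos()),Rt.T@Rm(w)); print(Rt)
E
```

```text
99 [289.34343434 221.29292929] [0.45060533 0.15177284] 2.611405522114968 [0.00314945 0.01132681]
[[ 0.53008241 -0.06459828  0.05      ]]
300.6373571977562 [ 0.07914611  0.00023863 -0.140987  ] [[-1.61272196e-05 -9.52005089e-01 -3.06082195e-01]
 [ 9.99999823e-01  1.66810785e-04 -5.71519467e-04]
 [ 5.95147253e-04 -3.06082150e-01  9.52004918e-01]]
[[-9.37709112e-01  3.47420950e-01 -5.52402473e-04]
 [ 3.47421375e-01  9.37708339e-01 -1.20782831e-03]
 [ 9.83675450e-05 -1.32450804e-03 -9.99999118e-01]]
```

```bash
python3 - <<'E'
from h import *
np.set_printoptions(precision=4,suppress=True)
def yaws(xy,z):
    for y in np.arange(-3,3.2,.5):
        q=ctrl.inverse_kinematics([xy[0],xy[1],z],down(y)); print(round(y,2),None if q is None else np.array(q))
yaws((.53,-.065),.2)
E
python3 - <<'E'
from h import *
def look(xy,z,yaw,name):
    ctrl.goto([*xy,z],down(yaw)); ctrl.pause(.2); c=cam("wrist"); 
    cv2.imwrite(f"pics/{name}.png",c["image"][:,:,::-1]); import pickle; pickle.dump(c,open(name+".pkl","wb")); print(ctrl.read_time_s(),ctrl.read_tool_pos())
look((.4506,.1518),.20,1.04,"wplug")
look((.530,-.065),.155,1.04,"wport")
a=np.hstack([cv2.imread("pics/wplug.png")[:, 120:520],cv2.imread("pics/wport.png")[:,120:520]]); cv2.imwrite("pics/w01.png",a)
E
```

```text
-3.0 None
-2.5 [-0.2011  0.2768  1.6369 -0.      1.2279  2.2989]
-2.0 [-0.2011  0.2768  1.6369 -0.      1.2279  1.7989]
-1.5 [-0.2011  0.2768  1.6369 -0.      1.2279  1.2989]
-1.0 [-0.2011  0.2768  1.6369 -0.      1.2279  0.7989]
-0.5 [-0.2011  0.2768  1.6369  0.      1.2279  0.2989]
0.0 [-0.2011  0.2768  1.6369 -0.      1.2279 -0.2011]
0.5 [-0.2011  0.2768  1.6369  0.      1.2279 -0.7011]
1.0 [-0.2011  0.2768  1.6369 -0.      1.2279 -1.2011]
1.5 [-0.2011  0.2768  1.6369  0.      1.2279 -1.7011]
2.0 [-0.2011  0.2768  1.6369 -0.      1.2279 -2.2011]
2.5 None
3.0 None
2.1417 [0.45047477 0.1525208  0.2000097 ]
3.325 [ 0.52995373 -0.06361112  0.15546637]
```

View pics/w01.png

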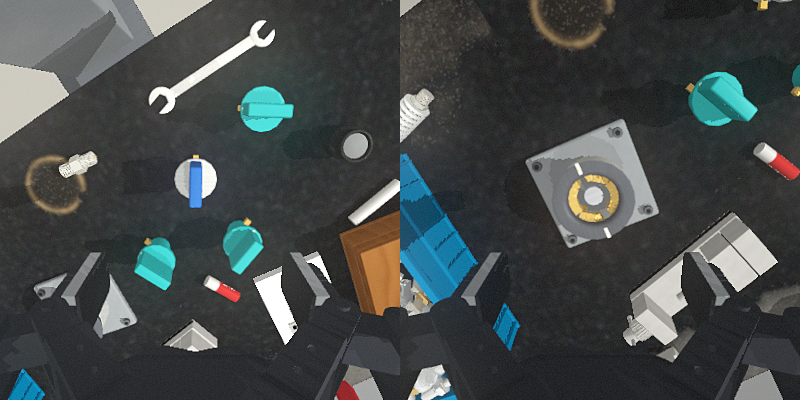

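The left half shows the plug with its wing top at about (315,185) in the full image, one lug visible. The right half shows the port centred near (314,197), with its marks at (299,170) and (327,233). Next I'll enlarge the port.

Run:
```python
from h import *
a=cv2.imread("pics/wport.png")[150:250,260:370]; cv2.imwrite("pics/wz.png",cv2.resize(a,None,fx=6,fy=6,interpolation=cv2.INTER_CUBIC)[:600])
import pickle
c=pickle.load(open("wplug.pkl","rb")); h=hsv(c)
m=cv2.inRange(h,(105,140,60),(125,255,255)); m[:,:280]=0;m[:,350:]=0;m[250:]=0
for b in blobs(m,20):
    cnt=max(cv2.findContours(b[2].astype(np.uint8),0,2)[0],key=len); print(b[1],b[0])
    ys,xs=np.nonzero(b[2]);P=onplane(c,np.c_[xs,ys],.072)[:,:2]
    print(P.mean(0),cv2.minAreaRect((P*1000).astype(np.float32)))
c=pickle.load(open("wport.pkl","rb")); h=hsv(c)
m=cv2.inRange(h,(0,0,190),(180,40,255)); m[:150]=0;m[250:]=0;m[:,:260]=0;m[:,370:]=0
M=[]
for b in blobs(m,8): p=onplane(c,[b[0]],.052)[0]; print(b[0],b[1],p)
```

```text
545 [315.29724771 184.89357798]
[0.44692627 0.15512032] ((446.3464660644531, 155.13949584960938), (11.394118309020996, 44.24799728393555), 59.67737579345703)
[298.31481481 168.42592593] 54 [ 0.50096309 -0.06248361  0.052     ]
[313.45559846 195.53281853] 259 [ 0.5276478 -0.0635671  0.052    ]
[326.97619048 232.38095238] 42 [ 0.56334443 -0.07056591  0.052     ]
```

View pics/wz.png

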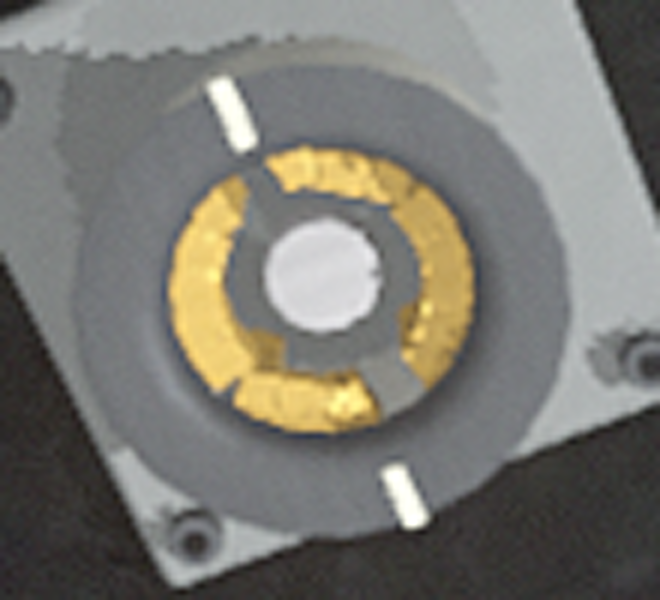

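Both slots are visible, at about (256,175) and (398,400) in the 6x crop, so they sit slightly counterclockwise of the marks. Next I'll take near-nadir views at the working yaws, so that camera bias cancels in the tool frame.

Run:
```python
from h import *
import pickle
c=pickle.load(open("wport.pkl","rb"))
s=onplane(c,[[260+256/6,150+175/6],[260+398/6,150+400/6]],.042)[:,:2]; d=s[1]-s[0]; print(s,np.arctan2(d[1],d[0]))
def look(xy,z,yaw,name):
    Rt=R.from_rotvec(down(yaw)).as_matrix(); o=Rt[:2,0]*.079
    ctrl.goto([*(np.array(xy)-o),z],down(yaw)); ctrl.pause(.3); c=cam("wrist")
    pickle.dump(c,open(name+".pkl","wb")); print(ctrl.read_time_s(),ctrl.read_tool_pos()); return c
c1=look((.532,-.0665),.16,1.58,"nport"); c2=look((.448,.155),.17,1.042,"nplug")
crops=[]
for c,p in((c1,(.532,-.0665,.05)),(c2,(.448,.155,.06))):
    K=np.array([[c["fx"],0,c["cx"]],[0,c["fy"],c["cy"]],[0,0,1]]); M=Rm(c)
    u,v=cv2.projectPoints(np.array([p]),cv2.Rodrigues(M.T)[0],-M.T@np.array(c["position"]),K,np.array(c["distortion"]))[0].ravel(); x0,y0=int(u)-50,max(int(v)-50,0); print(x0,y0)
    crops.append(cv2.resize(c["image"][y0:y0+100,x0:x0+100,::-1],(400,400),interpolation=cv2.INTER_CUBIC))
cv2.imwrite("pics/nz.png",np.hstack(crops))
```

```text
[[ 0.51267352 -0.06576347]
 [ 0.55363266 -0.06529361]] 0.011470932895766207
4.2333 [ 0.6102537  -0.0657625   0.16018452]
5.4167 [0.51671161 0.11437953 0.16980312]
264 52
265 49
```

View pics/nz.png

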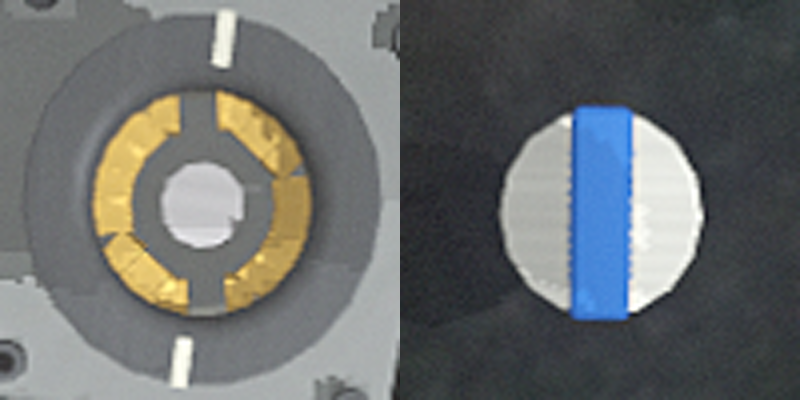

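This gives clean nadir views. The slot centres in the crop are (198.5,97) and (206,300), and the wing fills a clean rectangle. I'll compute from these.

Run:
```python
from h import *
import pickle
c=pickle.load(open("nport.pkl","rb")); f=lambda p:[264+(p[0]+.5)/4-.5,52+(p[1]+.5)/4-.5]
s=onplane(c,[f((198.5,97)),f((206,300))],.042)[:,:2]; d=s[1]-s[0]; print("slots",s,s.mean(0),np.linalg.norm(d),np.arctan2(d[1],d[0]))
m=cv2.inRange(hsv(c),(0,0,190),(180,40,255)); m[:50]=0;m[155:]=0;m[:,:260]=0;m[:,370:]=0
for b in blobs(m,20): print("white",b[0],b[1],onplane(c,[b[0]],.052)[0])
m=cv2.inRange(hsv(c),(15,100,60),(32,255,255)); m[:60]=0;m[145:]=0;m[:,:280]=0;m[:,350:]=0
ys,xs=np.nonzero(m); P=onplane(c,np.c_[xs,ys],.042)[:,:2]; print("ring",cv2.minEnclosingCircle((P*1000).astype(np.float32)))
c=pickle.load(open("nplug.pkl","rb"))
m=cv2.inRange(hsv(c),(105,140,60),(125,255,255)); m[:60]=0;m[140:]=0;m[:,:280]=0;m[:,350:]=0
ys,xs=np.nonzero(m); P=onplane(c,np.c_[xs,ys],.072)[:,:2]; print("wing",P.mean(0),cv2.minAreaRect((P*1000).astype(np.float32)))
m2=cv2.inRange(hsv(c),(0,0,120),(180,60,255)); m2[:60]=0;m2[140:]=0;m2[:,:280]=0;m2[:,350:]=0
b=max(blobs(m2,20),key=lambda b:b[1]); ys,xs=np.nonzero(m2); P=onplane(c,np.c_[xs,ys],.040)[:,:2]; print("flange",cv2.minEnclosingCircle((P*1000).astype(np.float32)))
```

```text
slots [[ 0.5113091  -0.06752103]
 [ 0.55172732 -0.0656622 ]] [ 0.53151821 -0.06659161] 0.04046094109346166 0.045957407437368245
white [319.59016393  60.91803279] 61 [ 0.50113269 -0.06266309  0.052     ]
white [314.03883495 102.73786408] 309 [ 0.53224899 -0.06669431  0.052     ]
white [308.87037037 142.40740741] 54 [ 0.563747   -0.07071933  0.052     ]
ring ((532.3651123046875, -66.6253890991211), 22.60796356201172)
wing [0.44889899 0.15389585] ((449.0546569824219, 153.595458984375), (11.683099746704102, 38.92966842651367), 59.60052490234375)
flange ((449.6578369140625, 153.59632873535156), 21.841594696044922)
```

```bash
cat >> h.py <<'E'
def settle(p,rot,v=.05,n=2):
    "linear move with steady-state error correction"
    p=np.array(p,float); cmd=p.copy()
    for i in range(n):
        ctrl.move_linear(cmd,rot,velocity=v if i==0 else .02); ctrl.pause(.15); cmd=cmd+(p-ctrl.read_tool_pos())
    return ctrl.read_tool_pos()-p
E
python3 - <<'E'
from h import *
np.set_printoptions(precision=4,suppress=True)
rot=down(1.040); xy=(.4490,.1538)
ctrl.command_gripper(.6)
ctrl.goto([*xy,.14],rot); print(settle([*xy,.12],rot,.1))
print(settle([*xy,.0435],rot,.1), ctrl.read_ft_force())
ctrl.command_gripper(0.0); ctrl.pause(.2)
print(ctrl.read_grip_width(),ctrl.read_grip_force(),ctrl.read_ft_force(),ctrl.read_tool_pos())
ctrl.move_linear([*xy,.15],velocity=.1); ctrl.pause(.2)
print(ctrl.read_grip_width(),ctrl.read_ft_force(),ctrl.read_ft_torque(),ctrl.read_time_s(),ctrl.read_tool_pos())
c=cam("wrist"); cv2.imwrite("pics/held.png",c["image"][:,:,::-1])
E
```

```text
[-0.001   0.0001 -0.0005]
[-0.0005 -0.0001 -0.0006] [ 0.0576 -0.0392 -0.73  ]
0.12937062934812618 58.786951303482056 [-0.1534  0.5554  2.5626] [0.4485 0.1537 0.0429]
0.12849645615914249 [ 0.1943 -0.2427 -1.0213] [ 0.0011 -0.0247 -0.0358] 10.6917 [0.4486 0.1537 0.1494]
```

View pics/held.png

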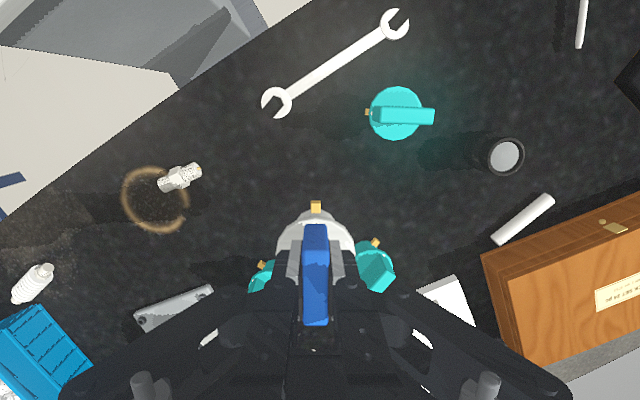

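The plug is held centred and upright, with its lug at (316,206). Now I'll go over the port and make a guarded descent.

Run:
```python
from h import *
np.set_printoptions(precision=4,suppress=True)
yaw=1.617; rot=down(yaw); xy=np.array([.5320,-.0667])
ctrl.goto([*xy,.16],rot); print(settle([*xy,.105],rot,.1,3))
def yawnow():
    M=R.from_rotvec(ctrl.read_tcp_rot()).as_matrix(); return np.arctan2(M[1,1],M[0,1])
f0=ctrl.read_ft_force(); print(f0,yawnow(),ctrl.read_time_s())
p=ctrl.read_tool_pos(); e=np.array([*xy,.105])-p
h=ctrl.move_linear([xy[0]+e[0],xy[1]+e[1],.077],rot,velocity=.015,force_limit=6)
print(h,ctrl.read_tool_pos(),ctrl.read_ft_force()-f0,ctrl.read_ft_torque(),yawnow(),ctrl.read_time_s())
```

```text
[-0.0001  0.0001 -0.0001]
[ 0.0818 -0.7852 -2.7237] 1.6170130649128758 13.3583
False [ 0.5321 -0.0668  0.0771] [-0.5014  0.4462  3.3716] [ 0.0149  0.0913 -0.0297] 1.617035432418567 15.3667
```

Lugs are entering the slots at the first try. I'll push on down.

Run:
```python
from h import *
np.set_printoptions(precision=4,suppress=True)
rot=down(1.617); xy=np.array([.5320,-.0667]); q=ctrl.read_tool_pos()
h=ctrl.move_linear([*xy,.0655],rot,velocity=.012,force_limit=12); ctrl.pause(.2)
print(h,ctrl.read_tool_pos(),ctrl.read_ft_force(),ctrl.read_ft_torque(),ctrl.read_time_s())
```

```text
False [ 0.5321 -0.0667  0.0656] [-1.4588 -0.2923  5.5658] [0.0377 0.2427 0.0456] 16.675
```

Run:
```python
from h import *
np.set_printoptions(precision=4,suppress=True)
p=np.array([.5320,-.0667,.0655]); t0=ctrl.read_ft_torque()[2]; a=0
def yawnow():
    M=R.from_rotvec(ctrl.read_tcp_rot()).as_matrix(); return np.arctan2(M[1,1],M[0,1])
while a<.92:
    a+=.06 if a<.55 else .015
    ctrl.move_linear(p,down(1.617-a)); ctrl.pause(.05)
    t=ctrl.read_ft_torque()[2]-t0; f=ctrl.read_ft_force()
    print(round(a,3),round(1.617-yawnow(),3),round(t,3),f,round(ctrl.read_time_s(),2))
    if abs(t)>.17 or np.linalg.norm(f[:2])>8: break
print(ctrl.read_tool_pos())
```

```text
0.06 0.059 -0.038 [-0.1776  0.0595  5.3738] 16.98
0.12 0.118 -0.044 [-0.711  -0.2213  4.5676] 17.27
0.18 0.178 -0.043 [ 0.5241 -0.0521  4.5508] 17.57
0.24 0.238 -0.07 [0.4541 0.5684 4.9815] 17.88
0.3 0.298 -0.065 [1.0092 0.4554 4.6476] 18.18
0.36 0.357 -0.036 [0.4437 0.4398 3.9612] 18.48
0.42 0.417 -0.054 [ 0.8529 -0.4587  4.8142] 18.77
0.48 0.477 -0.004 [-0.1301  0.3565  5.9313] 19.07
0.54 0.537 -0.065 [1.1656 0.1986 5.3114] 19.38
0.6 0.597 -0.047 [ 1.3276 -0.7531  5.082 ] 19.68
0.615 0.612 -0.014 [ 0.8112 -0.197   5.6856] 19.98
0.63 0.627 -0.001 [ 0.6742 -0.3511  4.9333] 20.27
0.645 0.642 -0.068 [ 0.9628 -0.3203  4.7718] 20.57
0.66 0.657 -0.029 [ 0.7392 -0.2484  5.7782] 20.88
0.675 0.672 -0.062 [0.7991 0.6178 5.2222] 21.18
0.69 0.687 -0.028 [-0.3016  0.2012  4.8497] 21.48
0.705 0.702 -0.092 [0.2742 0.212  6.8678] 21.77
0.72 0.717 -0.047 [0.0841 0.0602 5.9186] 22.07
0.735 0.732 -0.024 [ 0.159  -0.5664  5.276 ] 22.38
0.75 0.747 -0.1 [0.2669 0.1387 5.0628] 22.68
0.765 0.762 -0.057 [-0.1332 -0.3281  5.1795] 22.98
0.78 0.777 -0.036 [0.0365 0.1677 5.1084] 23.27
0.795 0.794 0.055 [1.8517 1.2404 4.3956] 23.57
0.81 0.809 0.253 [1.2847 1.562  4.7633] 23.88
[ 0.5322 -0.0666  0.0656]
```

Solid stop felt at about 0.79 rad. I'll relax the twist slightly, let the plug rise into the notches under guard, then release.

Run:
```python
from h import *
np.set_printoptions(precision=4,suppress=True)
p=np.array([.5320,-.0667,.0655]); rot=down(1.617-.797)
ctrl.move_linear(p,rot)
h=ctrl.move_linear(p+[0,0,.0042],rot,velocity=.01,force_limit=6); ctrl.pause(.2)
print(h,ctrl.read_tool_pos(),ctrl.read_ft_force(),ctrl.read_ft_torque())
ctrl.command_gripper(.5); ctrl.pause(.3)
z=ctrl.read_tool_pos()[2]
ctrl.move_linear([.5320,-.0667,.17],rot,velocity=.08)
Rt=R.from_rotvec(rot).as_matrix(); o=Rt[:2,0]*.079
ctrl.goto([*(p[:2]-o),.19],rot); ctrl.pause(.3)
c=cam("wrist"); s=cam("side"); print(ctrl.read_time_s())
m=cv2.inRange(hsv(c),(105,140,60),(125,255,255)); m[200:]=0;m[:,:250]=0;m[:,390:]=0
b=max(blobs(m,20),key=lambda b:b[1]); ys,xs=np.nonzero(b[2]); P=onplane(c,np.c_[xs,ys],.099)[:,:2]
print("wing",P.mean(0),cv2.minAreaRect((P*1000).astype(np.float32)))
a=c["image"][40:180,240:400,::-1]; d=s["image"][130:270,260:420,::-1]
cv2.imwrite("pics/end.png",cv2.resize(np.hstack([a,d]),(800,350),interpolation=cv2.INTER_CUBIC))
```

```text
False [ 0.5321 -0.0666  0.0698] [2.5661 3.3638 2.6457] [ 0.5352 -0.464   0.0642]
27.825
wing [ 0.5327 -0.0668] ((532.7835083007812, -67.27011108398438), (11.023658752441406, 38.70100402832031), 47.43061447143555)
```

View pics/end.png

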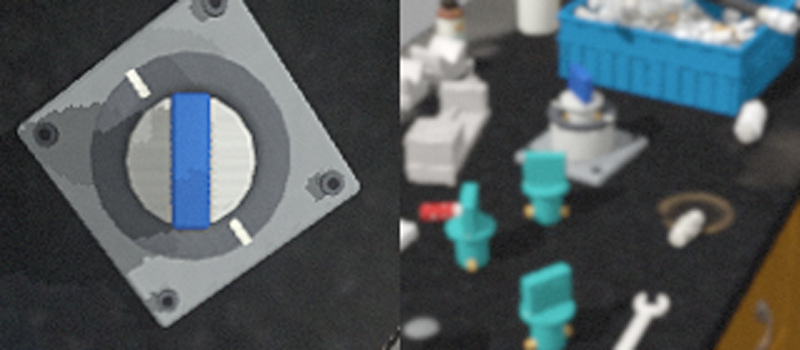

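The plug is upright and centred in the port, at the locked angle and at seat height. The arm is clear, so I'll hand in.

```bash
python3 -c "
from workcell import ctrl
print(ctrl.job_done(),ctrl.read_time_s())"
```

```text
the job is handed in; nothing more can be done
the job is handed in; nothing more can be done
```

The shorting plug went through the slots on the first try, was twisted clockwise to the stop (about 0.79 rad), raised to seat height and released; it stood upright and centred at the locked angle, and I handed the job in (result not shown to me).

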